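# Open the purge gas and press the start button

### The arm

A 7-joint arm with a two-finger parallel gripper is mounted at the origin on the work surface. World frame = base frame: x ahead of the robot, y to its left, z up, the work surface at z = 0. Lengths are in m, angles in rad, forces in N, time in s.
With the tool pointing down it reaches from about 0.375 to 0.925 m from the base axis. Payload 3.1 kg.
Tool frame: the origin (TCP) lies between the finger pads; the fingertips stand 19 mm ahead of it and the grasp point (between the pads) is the TCP; z points along the fingers, y is the line along which they close (so a half turn about z gives the same grasp; the last joint's range is limited). The gripper opens to 85 mm and grips with 20 to 120 N. Pads are 22 mm wide; open, the fingers measure 114 mm over their backs; the gripper's body (76 mm by 85 mm) begins 54 mm behind the grasp point. The pads swing forward as they close: fully open they stand 13 mm farther back than shut.
Start: joints at [1.188, 0.383, 0.044, 1.598, -0.018, 1.161, -0.05], TCP at [0.183, -0.624, 0.25] pointing down, gripper open.
Joint ranges: [-2.61, 2.61], [-0.41, 2.15], [-1.48, 1.57], [0, 2.5], [-1.57, 4.71], [0.05, 1.97], [-2.85, 2.85]. Speed limits (rad/s): [2.79, 2.79, 3.14, 3.14, 3.14, 3.14, 3.14].

### API

Orientations are given as a unit quaternion [x, y, z, w].
In Python, from bench import move_ptp, movel, move_j, move_gripper, pause, inverse_kinematics, read_camera, camera_params, MotionError, sign_off, look_for, tip_of, read_time_s, read_qpos, read_joint_vel, read_effort, read_eef_pos, read_tcp_rot, read_ft_force, read_ft_torque, read_finger_gap, read_grasp_force gives the robot as it stands. Calls block until the motion is done:
- move_ptp(position, orientation): joint-space move of the TCP to a pose.
- movel(position, orientation=None, speed=0.15): straight line of the TCP; orientation=None keeps the orientation; speed is the mean speed in m/s.
- move_j(angles): joint-space move.
- move_gripper(opening, effort=None): finger opening in m; effort is the grip in N (None keeps the last); returns when the fingers have stopped.
- pause(seconds).
- inverse_kinematics(position, orientation): joint angles nearest the present ones, or None.
- read_camera(name): name is "scene" or "side" or "wrist"; returns the picture (420x560x3 uint8, red, green, blue); there is no depth.
- camera_params(name): a dict with "K" (3x3 intrinsics, pixels), "dist_coeffs" ([k1, k2, p1, p2, k3] as OpenCV has them; the pictures are not rectified), "camera_from_world" (4x4, takes a point from world to camera coordinates). Camera axes: x right, y down, z forward; pixel columns grow to the right and rows downward; lengths in m; the calibration is good to about 2 mm. A picture is of the moment at which its call begins: read the wrist's pose just before it. camera_params takes no time and is no camera call; for the wrist camera it gives the pose at the moment of the call.
A pose or a line that the arm cannot do raises MotionError and nothing moves.
- sign_off(): hands the job in; it is judged then, once.
Trained networks look in the newest picture that a camera, given by its name, has taken for a name from the list of things; names that differ only in an ending like _2 or _b are one class to them, and where a whole thing is asked for, a point or a joint stands for the part that bears it (a point fixed in the world has none). Each returns a list of dicts, best first, with "confidence" (0 to 1); they miss things now and then, are a little off and sometimes report something else, mostly with a low value. They report only what shows in the picture. A call takes as long as a camera call. They do not tell look-alikes from the thing itself.
- look_for(camera, name): "at" ([column, row] in pixels, amid what is visible of it).
- tip_of(camera, name): "at" ([column, row] in pixels: a listed point, or the origin of a listed thing).
Readings, each from a call of its own:
- read_time_s(): time.
- read_qpos(): joint angles.
- read_joint_vel(): joint speeds.
- read_effort(): joint torques, N m.
- read_eef_pos(): TCP position.
- read_tcp_rot(): TCP orientation.
- read_ft_force(): force on the tool from outside, world axes, zero at the start.
- read_ft_torque(): the same for the moment, N m.
- read_finger_gap(): finger opening in m.
- read_grasp_force(): force on a finger pad.
Only numpy, scipy, OpenCV 4.12 (cv2) and the standard library are available. Lean on these libraries where they do the work, as an engineer would, in place of code of your own. Each camera call takes 0.05 s, during which the arm holds its last target. There are 200 camera calls.

### The job

On the welding bench, open the purge gas: push the lever of the brass valve right over, away from the robot, until it reaches its stop, and leave it there. Then start the purge by gently pressing the wide mushroom button well down with the fingertips, let it come up again and withdraw. Do not press the slim button or the ring-guarded button, do not shift or pick up the button stations, and leave the tube, the flange and the brush alone.

Things in the scene. Friction and masses are not known exactly. Their poses are not given: they have to be found in the camera images.
- valve: Brass valve block screwed to the bench, 70 (x) x 60 (y) x 42 mm high, with pipe stubs of 30 mm diameter reaching 60 mm out along its own +y and -y. Origin at the centre of its underside; z up; its +x is the direction in which the lever is pushed over (away from the robot, within 0.5 rad). The horizontal lever hinge runs along its y, 50 mm above the bench, right above the origin, in a 24 mm diameter steel boss (top 62 mm above the bench).
- valve_lever (a joint): Hinge angle of the valve's steel lever (12 mm diameter rod, 90 mm from hinge to the centre of its black 22 mm ball). 0: leans 0.6 rad from upright towards the valve's -x (gas shut); 1.2: leans 0.6 rad towards +x, at its stop (gas open). Starts between 0 and 0.3. Held by friction, about 1 N at the ball and 1.6 N at 50 mm from the hinge; stays where it is left.
- lever_tip (a point): Centre of the black ball at the lever's end, 124 mm above the bench when shut or fully open, 140 mm when upright.
- mushroom_station: Loose grey box (0.75 kg, simply standing on the bench) 76 x 76 x 46 mm high with a 4 mm steel collar of 46 mm diameter on top; origin at the centre of its underside, z up, sides along x and y. Carries in the middle the wide mushroom button.
- mushroom_top (a point): Centre of the top of the wide domed mushroom button (head 54 mm diameter), 75 mm above the bench when released.
- mushroom_button (a joint): The mushroom button's press. Black plastic; joint value 0 when released, up to 0.008 m fully down; sprung: about 2 N to start moving, 5 N fully down, comes up by itself.
- slim_station: Loose grey box (0.75 kg, simply standing on the bench) 76 x 76 x 46 mm high with a 4 mm steel collar of 46 mm diameter on top; origin at the centre of its underside, z up, sides along x and y. Carries in the middle the slim button.
- slim_top (a point): Centre of the top of the slim, tall button (16 mm diameter), 84 mm above the bench when released.
- slim_button (a joint): The slim button's press. Black plastic; joint value 0 when released, up to 0.008 m fully down; sprung: about 2 N to start moving, 5 N fully down, comes up by itself.
- guarded_station: Loose grey box (0.75 kg, simply standing on the bench) 76 x 76 x 46 mm high with a 4 mm steel collar of 46 mm diameter on top; origin at the centre of its underside, z up, sides along x and y. Carries in the middle the guarded button.
- guarded_top (a point): Centre of the top of the button (24 mm diameter) that sits inside a steel guard ring (47 mm diameter, rim 70 mm above the bench); button top 64 mm above the bench when released.
- guarded_button (a joint): The guarded button's press. Black plastic; joint value 0 when released, up to 0.008 m fully down; sprung: about 2 N to start moving, 5 N fully down, comes up by itself.
- tube: Loose steel tube offcut standing on end, 50 mm diameter, 60 mm high; origin at the centre of its underside.
- flange: Loose steel exhaust flange lying flat, 90 x 65 x 8 mm with a 36 mm hole; origin at the centre of its underside.
- brush: Loose wooden-handled brush lying on the bench along its own x, about 0.2 m long; origin at its underside.
There are look-alikes about, which are no part of the job. Several things have the shape of the valve; the one meant has the colours described above.

How it is judged:
By the outcome, as a careful person would: the job done as asked, in the order asked, and still so for the second after the job is handed in, with the robot touching nothing.
It also fails if it takes over 48 s, if anything falls off the work surface, if the arm or the gripper's body presses on something with over 40 N, if the wrist force passes 120 N, or if a joint passes its speed limit or range.

## Working session

There is one attempt and no reset: what is moved stays moved. The work goes in short steps, each a Python script; the robot and the scene stay as the last script left them, time stands still between calls to the robot, and variables do not carry over. Pictures are saved under pics/ and viewed, at most 10 in all, crops included, and the job is handed in when it is done.

```bash
ls; mkdir -p pics; python3 - <<'E'
from bench import *
import cv2
for c in("scene","side"):
    im=read_camera(c); cv2.imwrite(f"pics/{c}0.png",im[:,:,::-1])
    for n in("lever_tip","valve","mushroom_top","slim_top","guarded_top"):
        print(c,n,[([round(v) for v in d["at"]],round(d["confidence"],2)) for d in tip_of(c,n)])
    p=camera_params(c);print(p)
print(read_time_s(),read_tcp_rot())
E
```

```text
pics
scene lever_tip [([366, 186], 0.67), ([340, 236], 0.58), ([293, 277], 0.52)]
scene valve [([276, 305], 0.95), ([345, 214], 0.83), ([322, 265], 0.56)]
scene mushroom_top [([287, 198], 0.51)]
scene slim_top [([214, 139], 0.45)]
scene guarded_top [([227, 188], 0.57)]
{'K': array([[397.61309929,   0.        , 274.3605045 ],
       [  0.        , 397.61309929, 211.41534049],
       [  0.        ,   0.        ,   1.        ]]), 'dist_coeffs': array([-0.0971385,  0.       ,  0.       ,  0.       ,  0.       ]), 'camera_from_world': array([[-0.67138853,  0.74109848, -0.00323782,  0.3226586 ],
       [ 0.61939405,  0.55872239, -0.55152543, -0.30958358],
       [-0.40692562, -0.37229333, -0.83415179,  1.49938627],
       [ 0.        ,  0.        ,  0.        ,  1.        ]])}
side lever_tip [([327, 276], 0.49), ([193, 240], 0.4), ([251, 258], 0.39)]
side valve [([310, 288], 0.83), ([244, 276], 0.66)]
side mushroom_top [([297, 220], 0.47)]
side slim_top [([345, 147], 0.44)]
side guarded_top [([296, 178], 0.5)]
{'K': array([[491.33462251,   0.        , 271.67113466],
       [  0.        , 491.33462251, 212.4247804 ],
       [  0.        ,   0.        ,   1.        ]]), 'dist_coeffs': array([-0.06307821,  0.        ,  0.        ,  0.        ,  0.        ]), 'camera_from_world': array([[-0.89875909, -0.43814344, -0.01619954,  0.50479845],
       [-0.32547525,  0.69148836, -0.64491062,  0.1925338 ],
       [ 0.29376515, -0.57434673, -0.7640863 ,  1.36124381],
       [ 0.        ,  0.        ,  0.        ,  1.        ]])}
0.6 [9.89877277e-01 1.41925950e-01 7.62661747e-07 2.09930749e-05]
```

View pics/scene0.png

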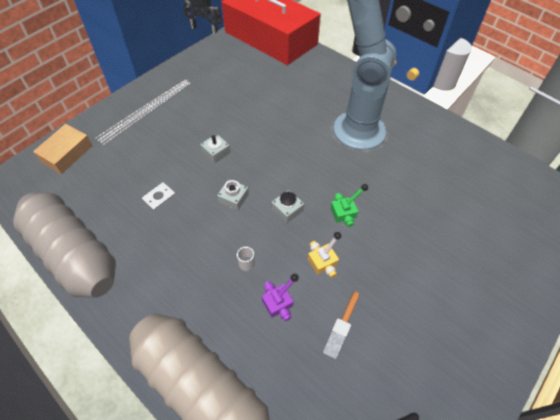

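View pics/side0.png

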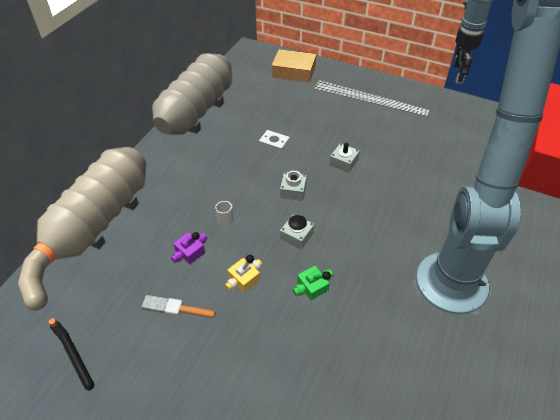

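Valve shapes in the scene image are purple (277,300), yellow-brass with a grey lever (323,258), and green (345,208). The middle one fits: it has a brass body, a steel lever and a black ball. Buttons: mushroom (288,198), guarded (232,187), slim (214,141). I'll confirm with a crop and triangulate.

```bash
cat > h.py <<'E'
from bench import *
import numpy as np, cv2
def tri(obs):
    A=[];
    for P,uv in obs:
        K,d,T=P["K"],np.array(P["dist_coeffs"]),P["camera_from_world"]
        x,y=cv2.undistortPoints(np.array([[uv]],float),K,d)[0,0]
        A+=[x*T[2]-T[0],y*T[2]-T[1]]
    A=np.array(A); return np.linalg.lstsq(A[:,:3],-A[:,3],rcond=None)[0]
def onplane(P,uv,z):
    T=P["camera_from_world"];x,y=cv2.undistortPoints(np.array([[uv]],float),P["K"],np.array(P["dist_coeffs"]))[0,0]
    R=T[:3,:3].T;c=-R@T[:3,3];r=R@np.array([x,y,1]);return c+r*(z-c[2])/r[2]
E
python3 - <<'E'
from h import *
S,D=camera_params("scene"),camera_params("side")
for n,a,b in(("tip",(339,236),(250,259)),("valve",(322,265),(244,276)),("mush",(288,197),(297,220)),("slim",(214,139),(345,147)),("grd",(230,187),(295,178))):
    print(n,tri([(S,a),(D,b)]).round(3))
# pipe ends
print("stub",tri([(S,(315,245)),(D,(258,262))]).round(3),tri([(S,(332,272)),(D,(230,287))]).round(3))
for n,a in(("mush",.075),):print(onplane(S,(288,196),a),onplane(D,(297,220),a))
print(onplane(S,(339,236),.13),onplane(D,(250,259),.13))
a=cv2.imread("pics/scene0.png")[165:285,260:390];b=cv2.imread("pics/side0.png")[205:310,215:345]
cv2.imwrite("pics/crop.png",np.hstack([cv2.resize(a,(400,369),interpolation=2),cv2.resize(b,(400,369),interpolation=2)]))
E
```

```text
tip [0.497 0.255 0.135]
valve [0.536 0.24  0.001]
mush [0.46  0.039 0.075]
slim [ 0.444 -0.315  0.073]
grd [ 0.543 -0.136  0.051]
stub [0.512 0.192 0.028] [0.546 0.288 0.018]
[0.45667155 0.03596474 0.075     ] [0.45979315 0.0395176  0.075     ]
[0.49535334 0.25475811 0.13      ] [0.49898922 0.25111143 0.13      ]
```

View pics/crop.png

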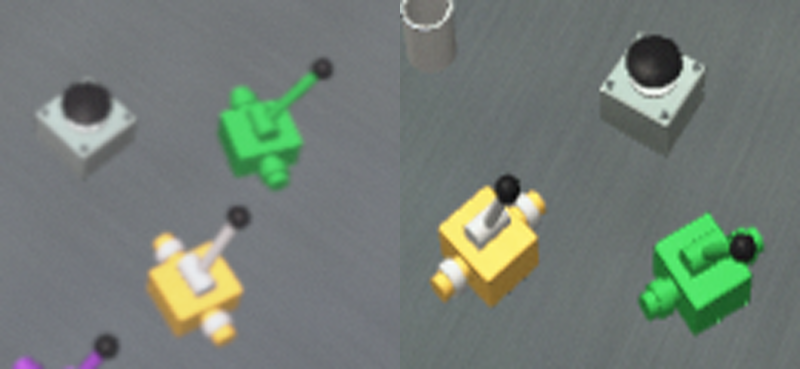

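Confirmed: the middle valve (crop: brass block, steel lever, black ball) is the one meant. Next I close the gripper, go above the robot side of its lever and take a closer look.

```bash
cat >> h.py <<'E'
from scipy.spatial.transform import Rotation as Ro
def down(yaw):
    p=np.array([np.cos(yaw),np.sin(yaw),0]);z=np.array([0,0,-1.])
    return Ro.from_matrix(np.c_[p,np.cross(z,p),z]).as_quat()
def best(pos,yaw):
    c=[]
    for y in(yaw,yaw+np.pi):
        j=inverse_kinematics(pos,down(y))
        if j is not None:c.append((abs(j[6]),y))
    return down(min(c)[1])
E
python3 - <<'E'
from h import *
S,D=camera_params("scene"),camera_params("side")
print("green tip",tri([(S,(365,187)),(D,(327,276))]),"g org",onplane(S,(345,214),0))
move_gripper(0.0)
p=np.array([.44,.275,.30]);q=best(p,-.35)
move_ptp(p,q);print(read_eef_pos(),read_qpos(),read_time_s())
P=camera_params("wrist");im=read_camera("wrist");cv2.imwrite("pics/w1.png",im[:,:,::-1])
for n,z in(("lever_tip",.128),("valve",0)):
    for d in tip_of("wrist",n):print(n,d,onplane(P,d["at"],z).round(3))
E
```

```text
green tip [0.30193957 0.20907559 0.12255117] g org [0.34471572 0.18699264 0.        ]
[0.44073244 0.27400103 0.29985471] [ 0.1230673   0.16690675 -0.82570401  1.81932606  0.13099572  1.21162153
  0.47669995] 4.6417
lever_tip {'at': [155.3, 88.8], 'confidence': 0.76} [0.306 0.207 0.128]
lever_tip {'at': [274.4, 256.7], 'confidence': 0.68} [0.499 0.251 0.128]
valve {'at': [185.1, 135.1], 'confidence': 0.89} [0.348 0.178 0.   ]
valve {'at': [277.4, 242.7], 'confidence': 0.71} [0.537 0.241 0.   ]
```

View pics/w1.png

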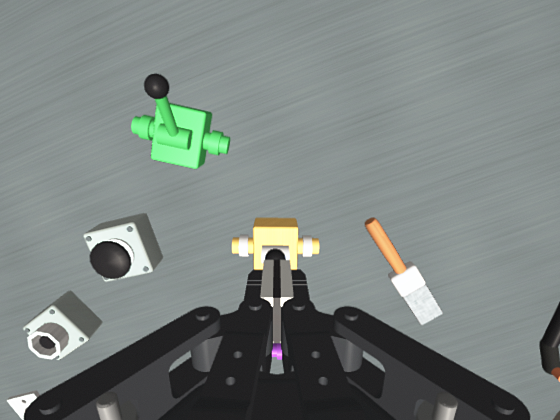

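The wrist view shows the brass valve at (276,240), its ball at (274,256), its stubs square to the tool, and nothing near the path. I go down behind the lever and push.

```bash
cat > push.py <<'E'
from h import *
yaw=-.33;u=np.array([np.cos(yaw),np.sin(yaw),0]);V=np.array([.536,.241,.124])
E
python3 - <<'E'
from push import *
a=V-.085*u;q=best(a,yaw)
move_ptp(a+[0,0,.08],q);movel(a,q,speed=.12);f0=np.array(read_ft_force())
movel(V-.01*u,speed=.1);print(read_time_s(),(read_ft_force()-f0).round(2))
s=-.01
while s<.045:
    s+=.003;movel(V+s*u,speed=.04);f=(np.array(read_ft_force())-f0)
    print(round(s,3),round(f@u,2),round(f[2],2),((read_eef_pos()-V)@u).round(4))
    if f@u<-8:break
P=camera_params("side");im=read_camera("side");cv2.imwrite("pics/s2.png",cv2.resize(im[190:320,180:360,::-1],(720,520)))
print(read_time_s(),[ (d["at"],round(d["confidence"],2)) for d in tip_of("side","lever_tip")])
E
```

```text
6.9833 [-1.    0.53 -0.48]
-0.007 -0.91 0.57 -0.0074
-0.004 -1.36 -0.22 -0.0042
-0.001 0.21 -0.58 -0.0007
0.002 -0.04 -0.41 0.0025
0.005 -0.74 -0.23 0.0055
0.008 -0.65 0.1 0.0084
0.011 0.39 0.27 0.0114
0.014 -0.2 -0.67 0.0144
0.017 -0.93 -0.39 0.0171
0.02 -4.53 2.41 0.0175
0.023 -9.5 3.99 0.0179
9.7833 [([327.2, 274.4], 0.59), ([194.9, 238.0], 0.54)]
```

View pics/s2.png

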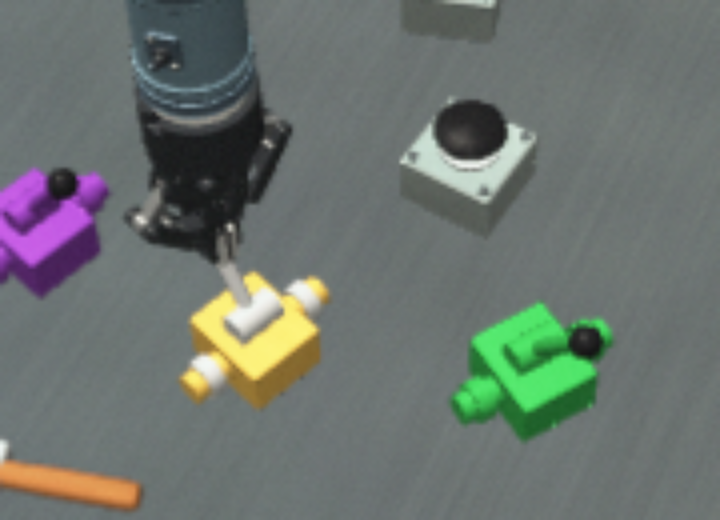

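The stop shows as a force rise at s≈0.018, where it was expected, and the lever leans away at (230,280) in the crop. I withdraw and move over the mushroom button.

```bash
python3 - <<'E'
from push import *
movel(V-.03*u,speed=.12);movel(V-.03*u+[0,0,.13],speed=.2)
p=np.array([.42,.05,.24]);q=best(p,0.)
move_ptp(p,q);pause(.2)
P=camera_params("wrist");im=read_camera("wrist");cv2.imwrite("pics/w3.png",im[:,:,::-1])
obs=[]
for d in tip_of("wrist","mushroom_top"):print("w",d,onplane(P,d["at"],.075).round(4))
print(read_eef_pos(),read_qpos(),read_time_s())
S,D=camera_params("scene"),camera_params("side");b=read_camera("side");a=read_camera("scene")
cv2.imwrite("pics/chk.png",np.hstack([cv2.resize(a[200:300,280:380],(400,400)),cv2.resize(b[210:310,190:290],(400,400))])[:,:,::-1])
for n in("mushroom_top","lever_tip"):
  for c,Q,z in(("scene",S,0),("side",D,0)):
    z=.075 if n[0]=="m" else .124
    for d in tip_of(c,n):print(n,c,d,onplane(Q,d["at"],z).round(4))
E
```

```text
w {'at': [263.2, 235.1], 'confidence': 0.73} [0.457  0.0392 0.075 ]
[0.42049269 0.0512029  0.24015358] [ 0.62058298 -0.01309077 -0.81733822  2.08970318 -0.01190427  1.06045632
  1.38216354] 12.4083
mushroom_top scene {'at': [284.5, 197.5], 'confidence': 0.58} [0.4683 0.0317 0.075 ]
mushroom_top side {'at': [294.7, 220.3], 'confidence': 0.8} [0.4653 0.0434 0.075 ]
lever_tip scene {'at': [309.6, 252.3], 'confidence': 0.64} [0.5861 0.2248 0.124 ]
lever_tip scene {'at': [364.2, 186.0], 'confidence': 0.62} [0.3011 0.2049 0.124 ]
lever_tip side {'at': [231.3, 241.4], 'confidence': 0.72} [0.5727 0.2185 0.124 ]
lever_tip side {'at': [194.3, 236.7], 'confidence': 0.64} [0.6707 0.2475 0.124 ]
lever_tip side {'at': [327.9, 276.1], 'confidence': 0.44} [0.2997 0.21   0.124 ]
```

View pics/w3.png

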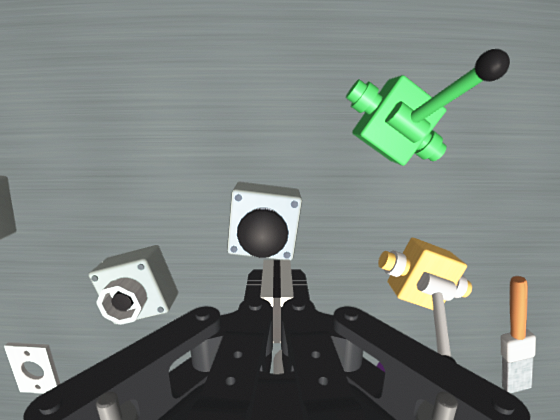

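View pics/chk.png

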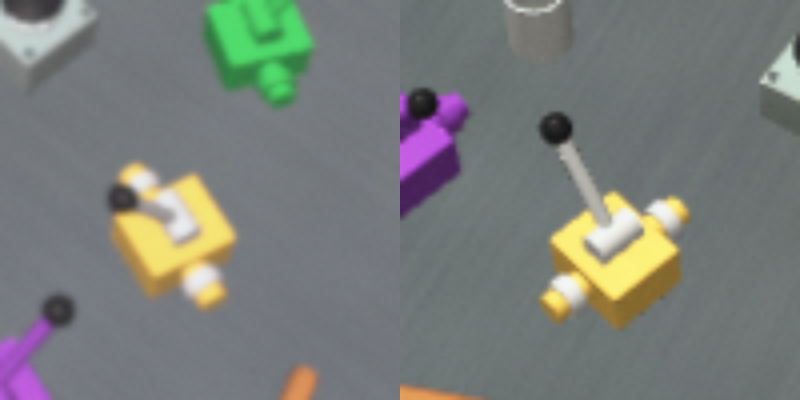

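The lever rests open: its ball is about 50 mm past the hinge on the +x side. The wrist view shows the mushroom button at (263,232), i.e. (0.458, 0.039). I press it under force watch.

```bash
python3 - <<'E'
from h import *
p=np.array([.459,.039,.115]);q=best(p,0.)
movel(p+[0,0,.06],q);movel(p,speed=.1);pause(.3)
f0=np.mean([read_ft_force() for _ in range(5)],0)
z=.101;movel([p[0],p[1],z],speed=.05);pc=None
while z>.080:
    z-=.001;movel([p[0],p[1],z],speed=.03);pause(.08)
    f=np.mean([read_ft_force() for _ in range(4)],0)-f0;e=read_eef_pos()
    print(round(z,4),f.round(2),e[2].round(4))
    if f[2]>7:break
pause(.3);print(read_ft_force()-f0,read_time_s())
movel(p,speed=.04);movel(p+[0,0,.135],speed=.15);pause(.3)
P=camera_params("wrist")
S,D=camera_params("scene"),camera_params("side");b=read_camera("side");a=read_camera("scene")
cv2.imwrite("pics/end.png",np.hstack([cv2.resize(a[170:290,260:380],(400,400)),cv2.resize(b[190:310,190:310],(400,400))])[:,:,::-1])
print(read_time_s())
E
```

```text
Traceback (most recent call last):
bench.MotionError: the arm cannot follow that straight line within its joint ranges
```

```bash
python3 - <<'E'
from h import *
p=np.array([.459,.039,.115])
h=p+[0,0,.06]
try: movel(h)
except MotionError: print("ptp");move_ptp(h,best(h,0.))
movel(p,speed=.1);pause(.3)
f0=np.mean([read_ft_force() for _ in range(5)],0)
z=.101;movel([p[0],p[1],z],speed=.05)
while z>.080:
    z-=.001;movel([p[0],p[1],z],speed=.03);pause(.08)
    f=np.mean([read_ft_force() for _ in range(4)],0)-f0;e=read_eef_pos()
    print(round(z,4),f.round(2),e.round(4))
    if f[2]>7:break
pause(.3);print(read_ft_force()-f0,read_time_s())
movel(p,speed=.04);movel(p+[0,0,.135],speed=.15);pause(.3)
b=read_camera("side");a=read_camera("scene")
cv2.imwrite("pics/end.png",np.hstack([cv2.resize(a[170:290,260:380],(400,400)),cv2.resize(b[190:310,190:310],(400,400))])[:,:,::-1])
print(read_time_s())
E
```

```text
0.1 [ 0.22  0.82 -0.05] [0.4592 0.039  0.1001]
0.099 [-0.65  0.15  0.37] [0.459 0.039 0.099]
0.098 [ 0.4  -0.21 -0.15] [0.459 0.039 0.098]
0.097 [ 0.27  0.1  -1.04] [0.459 0.039 0.097]
0.096 [-0.48 -0.69  0.29] [0.459 0.039 0.096]
0.095 [-0.85  0.15  0.31] [0.459 0.039 0.095]
0.094 [-0.1  -0.64 -0.08] [0.4591 0.039  0.0941]
0.093 [-0.56 -0.49  1.93] [0.4592 0.039  0.0932]
0.092 [ 0.11 -0.57  2.64] [0.4592 0.039  0.0921]
0.091 [-0.04  0.49  3.78] [0.4592 0.039  0.0911]
0.09 [-0.96  0.28  2.7 ] [0.4591 0.039  0.0901]
0.089 [ 0.71 -0.45  4.32] [0.4592 0.039  0.0891]
0.088 [-0.22 -0.1   3.99] [0.4591 0.039  0.0881]
0.087 [0.09 0.13 3.63] [0.4592 0.039  0.0871]
0.086 [ 0.45 -0.41  4.42] [0.4592 0.039  0.0861]
0.085 [-1.18 -0.42 10.2 ] [0.4592 0.039  0.0857]
[-1.35455621 -0.99899523  9.6845307 ] 20.4833
22.8333
```

View pics/end.png

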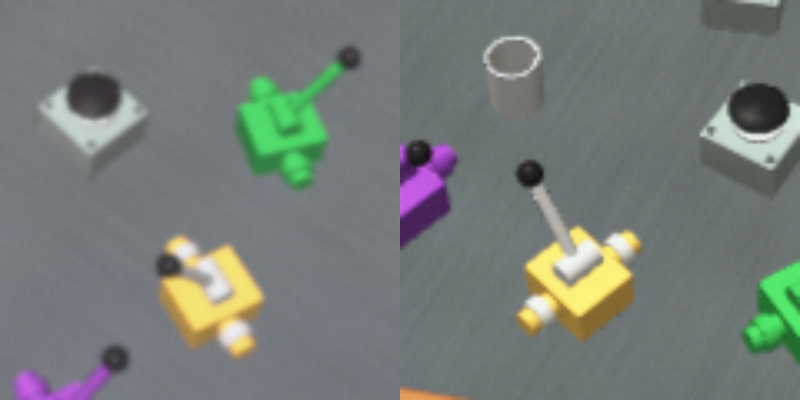

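The button was pressed the full 8 mm and has come up again. The lever is still at its stop and the station has not moved. Handing in.

```bash
python3 -c "
from bench import *
print(sign_off())"
```

```text
the job is handed in; nothing more can be done
None
```

Job handed in at about 23 s: the brass valve lever is over at its stop, the mushroom button was pressed its full 8 mm (about 10 N peak) and came up again, and the arm is withdrawn clear.

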